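# Set out the blood-grouping bench

### The arm

A 6-joint arm with a two-finger parallel gripper is mounted at the origin on the work surface. World frame = base frame: x ahead of the robot, y to its left, z up, the work surface at z = 0. Lengths are in m, angles in degrees, forces in N, time in s.
With the tool pointing down it reaches from about 0.4 to 0.825 m from the base axis. Payload 7 kg.
Tool frame: the origin (TCP) lies between the finger pads; the fingertips stand 19 mm ahead of it and the grasp point (between the pads) is the TCP (r.tip_extent is the distance from the TCP to the fingertips, in m); z points along the fingers, y is the direction in which the jaws open and shut (so a half turn about z gives the same grasp; the last joint's range is limited). The gripper opens to 88 mm and grips with 3 to 60 N. Pads are 19 mm wide; open, the fingers measure 130 mm over their backs; the gripper's body (78 mm by 193 mm) begins 47 mm behind the grasp point.
Start: joints at [92.596, 20.546, 0.682, 0, -70.136, -16.507], TCP at [0.162, 0.655, 0.246] pointing down, gripper open.
Joint ranges: [-176.03, 176.03], [-82.01, 121.73], [-58.28, 71.71], [-173.87, 95.51], [-174.79, -0.11], [-173.66, 173.66]. Speed limits (degrees/s): [136.94, 136.94, 172.46, 180, 180, 180].

### API

Orientations are given as [roll, pitch, yaw] about the fixed x, y, z axes, in that order (R = Rz(yaw) Ry(pitch) Rx(roll)).
In Python, from plant import r, capture, workorder, spotter gives the robot as it stands.
- The arm moves only by the tool step_arm, never from a script. Its argument "motion" is a list of rows, each a list of 5 numbers: the finger opening in m, from 0 to 0.0876, then the shift along the tool's x, y, z in m, then the turn about the tool's z in rad. In form: [[grip, dx, dy, dz, roll], ...]. A call has 1 to 5 rows; each row is the pose to reach, as a shift and turn from the pose commanded when the call began, along the tool's axes at that moment; what a row does not reach only later rows make up. A row lasts 1/8 s, in which the tool goes at most 62.5 mm and 10.7 degrees, less where a joint would pass 70% of its speed; a pose out of reach is approached as far as the arm can. A call with a gripper value outside its range is refused whole. The fingers move at their own pace and stop on an object; "newtons" is the grip in N (left out, the last holds). Time passes only in rows, so rows that repeat a pose let the fingers close. It gives the time, the measured TCP pose, the force and the opening at its end, in the units of the state.
- r.get_state(): the state, without advancing time (a new reading comes with each control period).
- capture(name): name is "side" or "top" or "wrist"; returns a dict with "image" (480x640x3 uint8, red, green, blue), "z_map" (480x640 float32, m along the optical axis (not along the pixel's ray), 0 where there is no reading), "fx", "fy", "cx", "cy" (pixels), "D" ([k1, k2, p1, p2, k3] as OpenCV has them; the pictures are not rectified), "pose" (4x4, takes a point from camera to world coordinates). Camera axes: x right, y down, z forward; pixel columns grow to the right and rows downward; lengths in m; the calibration is good to about 2 mm. A picture is of the moment at which its call begins.
- workorder.close_job(): hands the job in, once; it reports no verdict.
Trained networks look in the newest picture that a camera, given by its name, has taken for a name from the list of things; names that differ only in an ending like _2 or _b are one class to them, and where a whole thing is asked for, a point or a joint stands for the part that bears it (a point fixed in the world has none). Each returns a list of dicts, best first, with "p" (0 to 1); they miss things now and then, are a little off and sometimes report something else, mostly with a low value. They report only what shows in the picture. A call takes as long as a camera call.
- spotter.regions_of(camera, label): "mask" (480x640 bool, what is visible of it).
- spotter.tip_of(camera, label): "location" ([x, y, z] in m, in world coordinates, good to about 4 mm: a listed point, or the origin of a listed thing).
The state is a dict: "time_s": time; "joints": joint angles; "qd": joint speeds; "joint_torque": joint torques, N m; "tcp_pos": TCP position; "eef_rot": TCP orientation; "contact_force": force on the tool from outside, world axes, zero at the start; "moment": the same for the moment, N m; "gripper_width": finger opening in m.
Only numpy, scipy, OpenCV 4.12 (cv2) and the standard library are available. Lean on these libraries where they do the work, as an engineer would, in place of code of your own. Each camera call takes 0.05 s, during which the arm holds its last target.

### The job

Set out the bench for blood grouping: first stand the aluminium tube block, holes up, on the middle of the cold plate's metal top, and then set the small lidded pot upright on the middle of the block. Stand the tall bottle in the middle of the gap between the two tube racks, and stand the squat jar squarely off the left side of the timer (left as seen from the robot), level with the timer's middle and about 3 cm clear of it. Do not tip the bottle, jar or pot over on the way, and leave all four standing by themselves.

Things in the scene. Friction and masses are not known exactly. Their poses are not given: they have to be found in the camera images.
- block_mid (a point): Loose aluminium tube block, a plain metal cuboid 80 x 50 x 40 mm (x, y, z) with two rows of four dark round tube holes in its flat top; about 0.33 kg. The point is its centre, 20 mm above its underside; x runs along its 80 mm length, y across its 50 mm width (grip it across y), z up.
- bottle_mid (a point): Loose tall slim white plastic bottle with a narrow grey cap, 92 mm tall, 38 mm diameter with straight sides from its foot to just above half height, then a shoulder and neck, about 0.09 kg. The point is on its axis half-way up, 46 mm above its underside; z up.
- jar_mid (a point): Loose squat brown glass jar with a wide white lid, 60 mm diameter, 56 mm tall, about 0.18 kg. The point is on its axis half-way up, 28 mm above its underside; z up.
- pot_mid (a point): Loose small round clear sample pot, dark inside, with a flat white lid: 42 mm diameter (lid 44 mm), 44 mm tall, about 0.05 kg. The point is on its axis half-way up, 22 mm above its underside; z up.
- plate_top (a point): Cold plate, fixed: a low white instrument, 150 mm (x) by 130 mm (y), with a square aluminium top 108 x 108 mm, flat, 40 mm above the bench. The point is the centre of that metal top, on its surface; x points away from the side with the display and the knob, y to its left, z up.
- rack_gap (a point): Pair of tube racks, fixed: two white racks of capped blood tubes, each 110 mm long (x), 38 mm wide (y), tubes up to 86 mm above the bench, joined by a grey base sheet 4 mm thick that also covers the gap between them. The gap is 110 mm wide (y) and 110 mm long (x), open at both ends. The point is the middle of the gap on the upper face of the sheet, 4 mm above the bench; x along the racks, y across the gap, z up.
- timer_mid (a point): Bench timer, fixed: a grey box 60 mm (x) by 50 mm (y) by 45 mm tall, with a small display and three black buttons on top. The point is the centre of the box, 22.5 mm above the bench; its y points to its left as seen from the robot (its left side is 25 mm along y), x away from the robot, z up. The jar belongs on the bench along y, with a gap of about 30 mm between its side and the timer's left side, its axis so 85 mm from this point.

How it is judged:
By the outcome, as a careful person would: the job done as asked, in the order asked, and still so for the second after the job is handed in, with the robot touching nothing.
It also fails if it takes over 112 s, if anything falls off the work surface, if the arm or the gripper's body presses on something with over 40 N, if the wrist force passes 120 N, or if a joint passes its speed limit or range.

## Working session

There is one attempt and no reset: what is moved stays moved. The work goes in short steps, Python scripts to look and compute and a tool call to move; the robot and the scene stay as the last step left them, time stands still between calls to the robot, and variables do not carry over. Pictures are saved under pics/ and viewed, and the job is handed in when it is done.

Besides the shell and the picture viewer there is one more tool, called after "Request:" as name([rows], argument=value, ...), one row to a line, values as JSON. step_arm: Moves the arm, as the interface text tells. Its arguments: {"type":"object","properties":{"motion":{"type":"array","items":{"type":"array","items":{"type":"number"}}},"newtons":{"type":"number"}},"required":["motion"]}

```bash
ls; mkdir -p pics; python3 - <<'E'
from plant import r,capture,workorder,spotter
import cv2,numpy as np
s=r.get_state();print({k:np.round(v,3).tolist() for k,v in s.items()})
for n in ["top","side"]:
    c=capture(n);cv2.imwrite(f"pics/{n}0.png",c["image"][:,:,::-1])
    print(n,c["fx"],c["cx"],c["D"],np.round(c["pose"],3).tolist())
    for l in ["block_mid","bottle_mid","jar_mid","pot_mid","plate_top","rack_gap","timer_mid"]:
        print(n,l,[(round(d["p"],2),np.round(d["location"],3).tolist()) for d in spotter.tip_of(n,l)[:3]])
print(r.get_state()["time_s"])
E
```

```text
pics
{'time_s': 0.0, 'joints': [92.594, 20.592, 0.634, -0.022, -70.135, -16.507], 'qd': [-0.031, 0.035, -0.085, 0.026, -0.078, -0.133], 'joint_torque': [-0.0, -58.272, 29.306, 6.997, 0.007, -0.0], 'tcp_pos': [0.162, 0.655, 0.245], 'eef_rot': [179.905, -0.006, -13.921], 'contact_force': [0.375, -0.334, -0.429], 'moment': [-0.047, 0.043, 0.01], 'gripper_width': 0.088}
top 501.19438036404006 320.763852783729 [0.02582677 0.         0.         0.         0.        ] [[0.007, -0.995, 0.099, 0.448], [-1.0, -0.005, 0.026, -0.035], [-0.026, -0.099, -0.995, 1.019], [0.0, 0.0, 0.0, 1.0]]
top block_mid []
top bottle_mid [(0.76, [0.407, -0.308, 0.046])]
top jar_mid [(0.86, [0.398, 0.343, 0.029]), (0.34, [0.619, 0.217, 0.021])]
top pot_mid [(0.67, [0.398, 0.345, 0.03]), (0.63, [0.469, 0.12, 0.017]), (0.57, [0.452, -0.131, 0.023])]
top plate_top [(0.66, [0.658, 0.014, 0.037]), (0.35, [0.399, 0.345, 0.027])]
top rack_gap [(0.94, [0.579, -0.302, 0.005])]
top timer_mid [(0.88, [0.622, 0.217, 0.019])]
side 520.7931661377116 326.84818205935505 [-0.02078361  0.          0.          0.          0.        ] [[0.857, -0.28, 0.434, 0.109], [-0.516, -0.425, 0.744, -0.757], [-0.024, -0.861, -0.508, 0.562], [0.0, 0.0, 0.0, 1.0]]
side block_mid [(0.6, [0.457, 0.117, 0.014])]
side bottle_mid [(0.55, [0.406, -0.308, 0.047])]
side jar_mid [(0.68, [0.4, 0.345, 0.028])]
side pot_mid [(0.83, [0.453, -0.125, 0.023])]
side plate_top [(0.82, [0.663, 0.008, 0.037])]
side rack_gap [(0.93, [0.583, -0.308, 0.004])]
side timer_mid [(0.88, [0.612, 0.213, 0.024])]
0.8
```

View pics/top0.png

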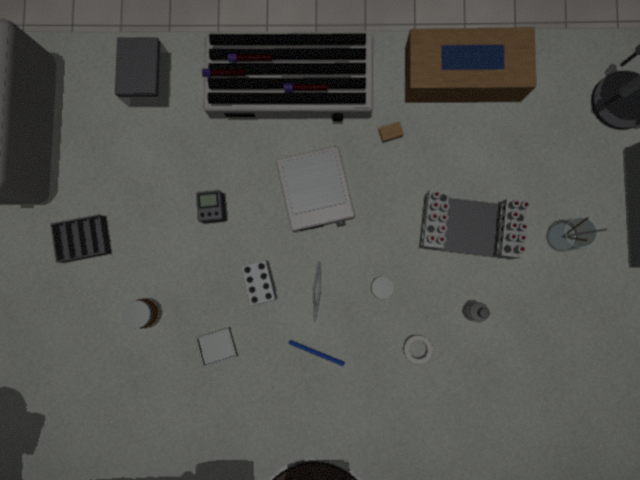

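View pics/side0.png

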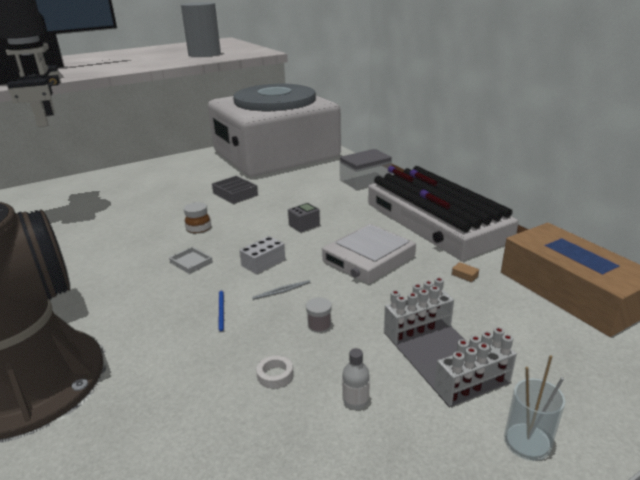

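The top view shows the block at about (259,283), jar (145,313), pot (382,288), bottle (477,312), plate (317,188), timer (211,206) and rack gap (475,227). Next I'll measure positions and yaws from depth.

```bash
cat > h.py <<'E'
from plant import r,capture,workorder,spotter
import cv2,numpy as np
def cloud(c):
    K=np.array([[c["fx"],0,c["cx"]],[0,c["fy"],c["cy"]],[0,0,1]])
    v,u=np.mgrid[0:480,0:640]
    p=cv2.undistortPoints(np.stack([u,v],-1).reshape(-1,1,2).astype(np.float64),K,np.array(c["D"],float)).reshape(480,640,2)
    z=c["z_map"].astype(float)
    P=np.dstack([p[...,0]*z,p[...,1]*z,z])
    W=P@c["pose"][:3,:3].T+c["pose"][:3,3]
    W[z==0]=np.nan
    return W
def proj(c,X):
    K=np.array([[c["fx"],0,c["cx"]],[0,c["fy"],c["cy"]],[0,0,1]])
    T=np.linalg.inv(c["pose"])
    q,_=cv2.projectPoints(np.array(X,float).reshape(-1,1,3),cv2.Rodrigues(T[:3,:3])[0],T[:3,3],K,np.array(c["D"],float))
    return q.reshape(-1,2)
E
python3 - <<'E'
from h import *
for n in ["top","side"]:
    c=capture(n);W=cloud(c)
    np.savez(f"{n}0.npz",W=W,im=c["image"])
    b=W[...,2];g=np.abs(b)<.02
    print(n,"bench z",np.nanmedian(b[g]),np.nanstd(b[g]))
    for l,h,tol,c0,R in [("block_mid",.04,.008,(.457,.117),.06),("bottle_mid",.092,.01,(.406,-.308),.04),("jar_mid",.056,.008,(.399,.344),.05),("pot_mid",.044,.008,(.452,-.128),.04),("plate_top",.04,.006,(.66,.011),.12),("rack",.004,.005,(.581,-.305),.055),("rackall",.06,.03,(.581,-.305),.13),("timer_mid",.045,.008,(.618,.215),.06)]:
        m=(np.abs(b-h)<tol)&(np.hypot(W[...,0]-c0[0],W[...,1]-c0[1])<R)
        p=W[m]
        if len(p)<5: print(n,l,len(p));continue
        rc=cv2.minAreaRect(p[:,:2].astype(np.float32)*1000)
        print(n,l,len(p),"mean",p.mean(0).round(4),"rect",np.round(rc[0],1),np.round(rc[1],1),round(rc[2],1))
E
python3 - <<'E'
import cv2
a=cv2.imread('pics/top0.png')[130:350,100:560];cv2.imwrite('pics/top0c.png',cv2.convertScaleAbs(cv2.resize(a,(800,383),interpolation=cv2.INTER_CUBIC),alpha=1.5))
E
```

```text
top bench z -0.0023514401144247854 0.003210700351921356
top block_mid 1043 mean [0.46   0.1142 0.0375] rect [460.2 114.6] [79.6 50.4] 14.3
top bottle_mid 92 mean [ 0.4084 -0.3085  0.0889] rect [ 408.6 -308.7] [17.9 17.2] 14.8
top jar_mid 631 mean [0.3994 0.3432 0.0534] rect [399.1 344.1] [54.  49.8] 89.9
top pot_mid 400 mean [ 0.4528 -0.1281  0.0414] rect [ 453.  -128.3] [40.6 42.7] 0.6
top plate_top 3426 mean [0.6558 0.006  0.037 ] rect [651.    4.7] [150.2 127.8] 12.8
top rack 1911 mean [ 0.5803 -0.3079  0.0017] rect [ 580.4 -310. ] [ 98.6 108.8] 83.1
top rackall 2601 mean [ 0.575  -0.3053  0.0656] rect [ 578.  -304.3] [187.3 112.2] 83.4
top timer_mid 768 mean [0.6126 0.2132 0.0425] rect [613.2 213.9] [62.3 50.1] 7.0
side bench z -0.00048101223599283927 0.004300051782628279
side block_mid 592 mean [0.4582 0.1083 0.0381] rect [460.5 112.7] [83.1 53.9] 14.0
side bottle_mid 159 mean [ 0.4075 -0.3131  0.0893] rect [ 408.7 -311.6] [19.4 17.6] 56.5
side jar_mid 229 mean [0.399  0.3372 0.054 ] rect [399.4 340.9] [52.7 53.9] 8.3
side pot_mid 379 mean [ 0.4519 -0.1336  0.0423] rect [ 453.8 -130.5] [44.2 40.8] 60.1
side plate_top 2054 mean [ 0.6471 -0.0042  0.0378] rect [650.6   1.9] [149.8 127.4] 13.5
side rack 1396 mean [ 0.5727 -0.2877  0.0034] rect [ 573.7 -285. ] [109.4  66.6] 20.7
side rackall 5045 mean [ 0.5698 -0.3251  0.0619] rect [ 578.7 -305.6] [188.7 112.4] 83.5
side timer_mid 304 mean [0.6092 0.2067 0.0431] rect [612.  210.7] [60.5 54.3] 5.0
```

View pics/top0c.png

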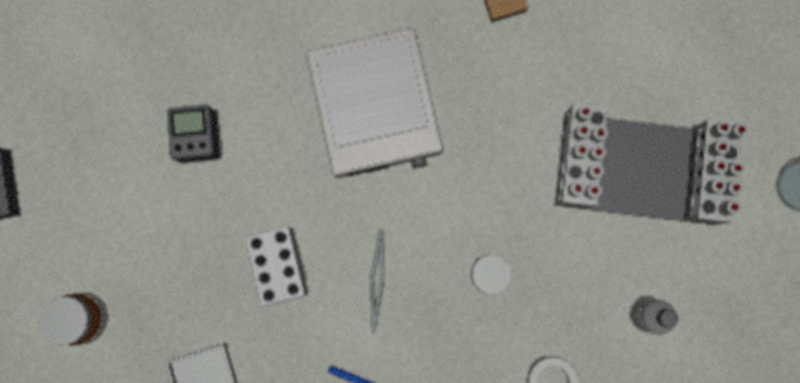

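```bash
python3 - <<'E'
from h import *
d=np.load("top0.npz");im=d["im"][:,:,::-1];W=d["W"]
a=im[140:240,265:365];cv2.imwrite('pics/plate_top.png',cv2.convertScaleAbs(cv2.resize(a,(600,600),interpolation=cv2.INTER_CUBIC),alpha=2,beta=-60))
g=im.mean(2)
# sample brightness in plate frame
c=capture("top")
th=np.radians(13.1);ex=np.array([np.cos(th),np.sin(th)]);ey=np.array([-ex[1],ex[0]])
o=np.array([.651,.0047])
f=lambda a,b:[*(o+a*ex+b*ey),.0375]
def val(a,b):
    q=proj(c,[f(a,b)])[0];return cv2.getRectSubPix(g.astype(np.float32),(1,1),(float(q[0]),float(q[1])))[0,0]
X=np.arange(-.08,.081,.002)
print("x",[(int(round(x*1000)),int(np.mean([val(x,b) for b in np.arange(-.035,.036,.005)]))) for x in X])
print("y",[(int(round(x*1000)),int(np.mean([val(b,x) for b in np.arange(-.02,.05,.005)]))) for x in X])
E
```

```text
x [(-80, 69), (-78, 49), (-76, 56), (-74, 82), (-72, 103), (-70, 113), (-68, 116), (-66, 116), (-64, 115), (-62, 115), (-60, 115), (-58, 115), (-56, 115), (-54, 115), (-52, 115), (-50, 115), (-48, 114), (-46, 110), (-44, 103), (-42, 106), (-40, 112), (-38, 114), (-36, 113), (-34, 113), (-32, 111), (-30, 111), (-28, 112), (-26, 112), (-24, 111), (-22, 110), (-20, 111), (-18, 112), (-16, 112), (-14, 111), (-12, 110), (-10, 111), (-8, 110), (-6, 111), (-4, 111), (-2, 110), (0, 108), (2, 108), (4, 109), (6, 109), (8, 109), (10, 109), (12, 109), (14, 108), (16, 109), (18, 110), (20, 109), (22, 109), (24, 109), (26, 110), (28, 109), (30, 108), (32, 108), (34, 107), (36, 107), (38, 108), (40, 109), (42, 108), (44, 107), (46, 106), (48, 106), (50, 106), (52, 106), (54, 106), (56, 106), (58, 106), (60, 106), (62, 106), (64, 104), (66, 104), (68, 105), (70, 101), (72, 96), (74, 95), (76, 99), (78, 100), (80, 101)]
y [(-80, 96), (-78, 97), (-76, 97), (-74, 98), (-72, 98), (-70, 98), (-68, 97), (-66, 92), (-64, 90), (-62, 99), (-60, 107), (-58, 108), (-56, 105), (-54, 103), (-52, 105), (-50, 107), (-48, 108), (-46, 108), (-44, 107), (-42, 108), (-40, 108), (-38, 108), (-36, 108), (-34, 108), (-32, 108), (-30, 108), (-28, 108), (-26, 108), (-24, 109), (-22, 109), (-20, 109), (-18, 109), (-16, 109), (-14, 109), (-12, 109), (-10, 109), (-8, 109), (-6, 109), (-4, 109), (-2, 109), (0, 109), (2, 109), (4, 109), (6, 109), (8, 109), (10, 109), (12, 109), (14, 109), (16, 109), (18, 109), (20, 109), (22, 109), (24, 109), (26, 109), (28, 109), (30, 109), (32, 109), (34, 110), (36, 110), (38, 109), (40, 109), (42, 109), (44, 109), (46, 109), (48, 110), (50, 109), (52, 107), (54, 105), (56, 108), (58, 109), (60, 106), (62, 97), (64, 90), (66, 95), (68, 98), (70, 99), (72, 99), (74, 98), (76, 98), (78, 98), (80, 98)]
```

View pics/plate_top.png

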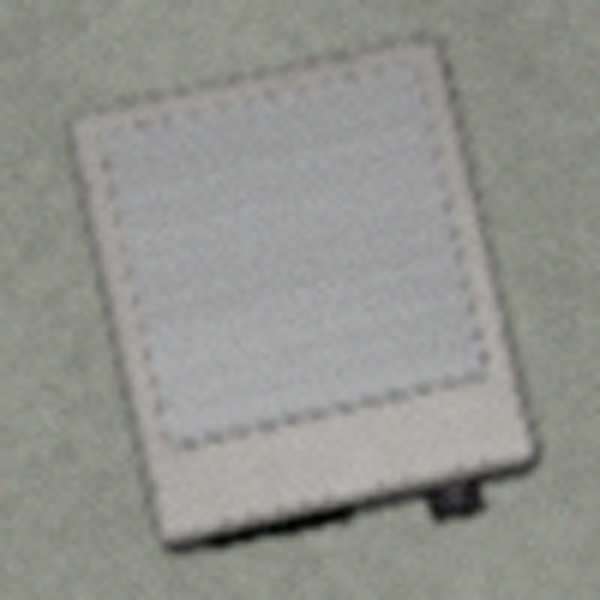

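The plate picture shows the metal's groove line with corners near (105,135), (430,70), (485,375) and (170,440). Its centre is about 10 mm forward of the housing centre, at roughly (0.661, 0.007). Now I'll plan the block grasp.

```bash
cat > plan.py <<'E'
import sys;from h import *
def plan(x,y,z,psi):
    s=r.get_state();p=np.array(s["tcp_pos"]);w=s["eef_rot"];a=np.radians(w[2])
    d=np.array([x,y,z])-p
    t=(psi-w[2]+180)%360-180
    print("t",round(s["time_s"],2),"tcp",p.round(4),"rot",np.round(w,2),"j",np.round(s["joints"],1),"w",round(s["gripper_width"],4),"F",np.round(s["contact_force"],1))
    print("dx %.4f dy %.4f dz %.4f roll %.4f"%(d[0]*np.cos(a)+d[1]*np.sin(a), d[0]*np.sin(a)-d[1]*np.cos(a), -d[2], -np.radians(t)))
if __name__=="__main__": plan(*map(float,sys.argv[1:5]))
E
python3 plan.py 0.460 0.114 0.2 14.2
```

```text
t 0.95 tcp [0.1623 0.6552 0.2456] rot [-180.      0.    -13.91] j [ 92.6  20.5   0.7  -0.  -70.1 -16.5] w 0.0875 F [-0.1 -0.5 -0.1]
dx 0.4191 dy 0.4537 dz 0.0456 roll -0.4907
```

Request:
step_arm([
  [0.0876,0.419,0.454,0.046,-0.49],
  [0.0876,0.419,0.454,0.046,-0.49],
  [0.0876,0.419,0.454,0.046,-0.49],
  [0.0876,0.419,0.454,0.046,-0.49],
  [0.0876,0.419,0.454,0.046,-0.49],
], newtons=30)

```text
time_s: 1.58
tcp_pos: [0.313, 0.3803, 0.2226]
eef_rot: [-180.0, -0.0, 14.2]
contact_force: [1.4, 1.0, 1.9]
gripper_width: 0.0869
```

```bash
python3 plan.py 0.460 0.114 0.1 14.2
```

```text
t 1.57 tcp [0.313  0.3803 0.2226] rot [-1.7996e+02 -3.0000e-02  1.4200e+01] j [ 73.5   4.2 -23.8   0.  -62.   30.7] w 0.0869 F [1.4 1.  1.9]
dx 0.0771 dy 0.2942 dz 0.1226 roll -0.0001
```

Request:
step_arm([
  [0.0876,0.077,0.294,0.08,0],
  [0.0876,0.077,0.294,0.08,0],
  [0.0876,0.077,0.294,0.08,0],
  [0.0876,0.077,0.294,0.08,0],
  [0.0876,0.077,0.294,0.08,0],
])

```text
time_s: 2.2
tcp_pos: [0.4591, 0.1158, 0.1429]
eef_rot: [-180.0, -0.1, 14.2]
contact_force: [0.5, 0.3, -0.3]
gripper_width: 0.0874
```

```bash
python3 - <<'E'
from h import *
from plan import plan
c=capture("wrist");cv2.imwrite("pics/w1.png",c["image"][:,:,::-1])
W=cloud(c);b=W[...,2]
m=(np.abs(b-.04)<.008)&(np.hypot(W[...,0]-.46,W[...,1]-.114)<.06);p=W[m]
print(len(p),p.mean(0) if len(p) else 0, cv2.minAreaRect(p[:,:2].astype(np.float32)*1000) if len(p) else 0)
print([(d["p"],d["location"]) for d in spotter.tip_of("wrist","block_mid")])
plan(.460,.114,.026,14.2)
E
```

```text
8556 [0.46586728 0.1145717  0.03931837] ((463.2864990234375, 113.86293029785156), (80.2445068359375, 50.14772033691406), 14.640172004699707)
[(0.87, [0.4612, 0.1137, 0.0191])]
t 2.3 tcp [0.4587 0.1124 0.1412] rot [1.7993e+02 1.7000e-01 1.3800e+01] j [ 37.7   7.2 -32.4  -0.  -50.6  66.1] w 0.0877 F [-1.2  0.1 -1. ]
dx 0.0017 dy -0.0013 dz 0.1152 roll -0.0069
```

View pics/w1.png

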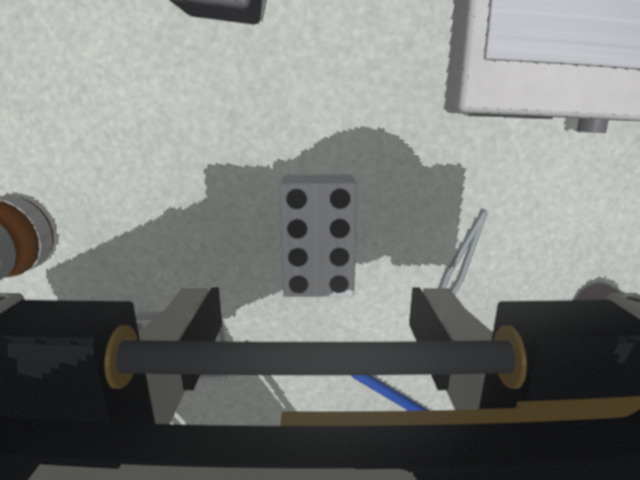

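The wrist view shows the block at about (319,235), centred between the fingers, with the tweezers at about (465,250) outside their sweep. I can descend.

Request:
step_arm([
  [0.0876,0.003,-0.001,0.05,-0.007],
  [0.0876,0.003,-0.001,0.1,-0.007],
  [0.0876,0.003,-0.001,0.115,-0.007],
  [0.0876,0.003,-0.001,0.115,-0.007],
  [0.04,0.003,-0.001,0.115,-0.007],
])

```text
time_s: 2.92
tcp_pos: [0.4615, 0.1197, 0.0287]
eef_rot: [-180.0, -0.1, 14.6]
contact_force: [1.4, -1.0, 0.1]
gripper_width: 0.0824
```

Request:
step_arm([
  [0.04,0,0,0,0],
  [0.04,0,0,0,0],
  [0.04,0,0,0,0],
  [0.04,0,0,0,0],
])

```text
time_s: 3.42
tcp_pos: [0.461, 0.1188, 0.0283]
eef_rot: [180.0, -0.0, 14.6]
contact_force: [-0.4, -2.8, 6.5]
gripper_width: 0.0497
```

```bash
python3 plan.py 0.661 0.007 0.15 13.2
```

```text
t 3.42 tcp [0.461  0.1188 0.0283] rot [ 1.7999e+02 -2.0000e-02  1.4580e+01] j [ 38.2  17.3 -39.1   0.  -33.6  66.3] w 0.0497 F [-0.4 -2.8  6.5]
dx 0.1654 dy 0.1586 dz -0.1217 roll 0.0240
```

Request:
step_arm([
  [0.04,0,0,-0.03,0],
  [0.04,0.0,0.0,-0.09,0],
  [0.04,0.0,0.0,-0.12,0],
  [0.04,0.0,0.0,-0.12,0.02],
  [0.04,0,0,-0.12,0.02],
])

```text
time_s: 4.05
tcp_pos: [0.4598, 0.1186, 0.1466]
eef_rot: [-180.0, 0.1, 13.4]
contact_force: [-0.6, -0.2, -3.3]
gripper_width: 0.0497
```

Request:
step_arm([
  [0.04,0.06,0.05,0,0],
  [0.04,0.12,0.1,0,0],
  [0.04,0.15,0.14,0,0],
  [0.04,0.165,0.159,0,0],
  [0.04,0.165,0.159,0,0],
])

```text
time_s: 4.68
tcp_pos: [0.6588, 0.0003, 0.1437]
eef_rot: [180.0, 0.3, 13.2]
contact_force: [-1.3, 0.0, -4.2]
gripper_width: 0.0503
```

Request:
step_arm([
  [0.04,0,0,0,0],
  [0.04,0,0,0,0],
])

```text
time_s: 4.92
tcp_pos: [0.6572, 0.0033, 0.1469]
eef_rot: [-180.0, 0.1, 13.5]
contact_force: [-0.6, 0.0, -2.9]
gripper_width: 0.0498
```

```bash
cat > look.py <<'E'
from h import *
from plan import plan
import sys
def look(tag,z,c0,R,names=("top","side","wrist"),tol=.01):
    for n in names:
        c=capture(n);cv2.imwrite(f"pics/{n}{tag}.png",c["image"][:,:,::-1])
        W=cloud(c);b=W[...,2]
        m=(np.abs(b-z)<tol)&(np.hypot(W[...,0]-c0[0],W[...,1]-c0[1])<R);p=W[m]
        if len(p)>5:
            rc=cv2.minAreaRect(p[:,:2].astype(np.float32)*1000)
            print(n,len(p),"mean",p.mean(0).round(4),"rect",np.round(rc[0],1),np.round(rc[1],1),round(rc[2],1))
E
python3 - <<'E'
from look import *
plan(.661,.007,.07,13.2)
z=r.get_state()["tcp_pos"][2]
look("2",z+.012,(.661,.007),.06)
for n in ["top","side","wrist"]:
    print(n,[(d["p"],d["location"]) for d in spotter.tip_of(n,"block_mid")[:2]],[(d["p"],d["location"]) for d in spotter.tip_of(n,"plate_top")[:2]])
E
```

```text
t 4.92 tcp [0.6572 0.0033 0.1469] rot [-1.7999e+02  1.0000e-01  1.3470e+01] j [ 17.2  23.1  -8.9  -0.  -58.   86.2] w 0.0498 F [-0.6  0.  -2.9]
dx 0.0046 dy -0.0028 dz 0.0769 roll 0.0047
top 369 mean [ 0.6275 -0.0031  0.1556] rect [631.1  -2.8] [31.2 57.3] 13.7
side 657 mean [ 0.6442 -0.0045  0.158 ] rect [652.4   0.7] [76.8 90.7] 13.5
wrist 20733 mean [0.6695 0.0056 0.1587] rect [661.6   3.9] [74.5 83.8] 14.3
top [(0.61, [0.6623, 0.0036, 0.138])] [(0.84, [0.6603, 0.0139, 0.0391])]
side [(0.71, [0.6579, 0.0033, 0.1391])] [(0.61, [0.6653, 0.0066, 0.0414])]
wrist [(0.8, [0.6598, 0.0024, 0.1379])] []
```

View pics/wrist2.png

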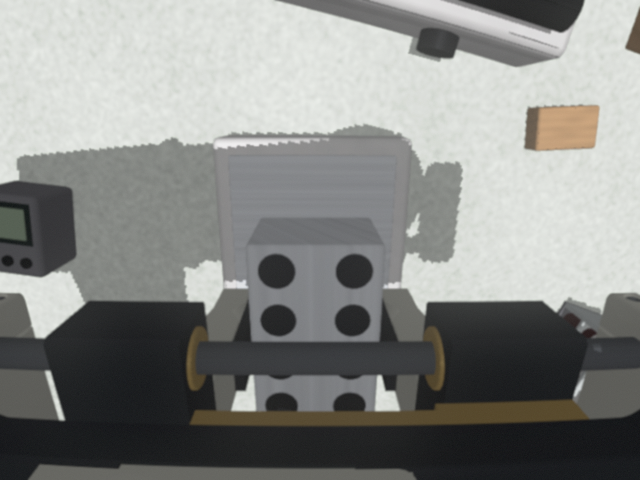

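View pics/side2.png

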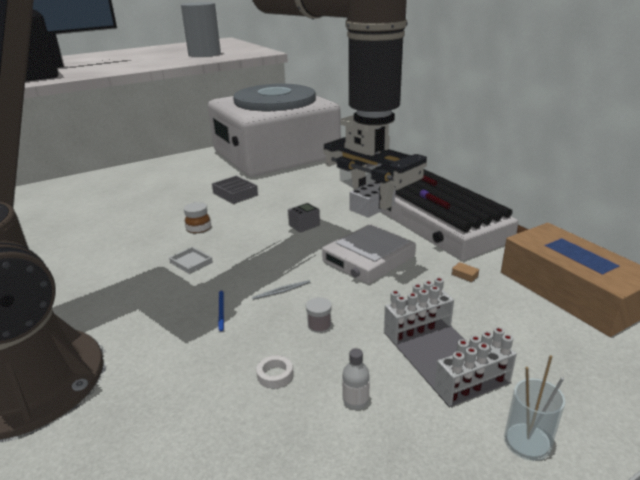

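The block is held level. I'll take the plate's far edge and sides from the wrist depth.

```bash
python3 - <<'E'
from h import *
from plan import plan
c=capture("wrist");W=cloud(c);b=W[...,2]
m=(np.abs(b-.04)<.008)&(np.hypot(W[...,0]-.67,W[...,1]-.007)<.12);p=W[m]
rc=cv2.minAreaRect(p[:,:2].astype(np.float32)*1000);print(rc,np.median(p[:,2]))
th=np.radians(13.2);ex=np.array([np.cos(th),np.sin(th)]);ey=np.array([-ex[1],ex[0]])
q=(p[:,:2]-[.661,.007])
a=q@ex;e=q@ey
print("far",np.percentile(a,[99,99.9,100]))
k=(a>.02)&(a<.06);print("lat",np.percentile(e[k],[0,.5,99.5,100]))
# block leading edge (top ~ .165)
B=W[(np.abs(b-.157)<.012)&(np.hypot(W[...,0]-.661,W[...,1]-.007)<.07)]
q=B[:,:2]-[.661,.007];print("blk far",np.percentile(q@ex,[99,99.9,100]),"lat",[np.percentile((q@ey)[(q@ex)>.025],v) for v in (0.5,99.5)],np.median(B[:,2]))
plan(.6605,.006,.075,13.2)
E
```

```text
((674.8491821289062, 9.138870239257812), (105.60799407958984, 129.74937438964844), 13.429032325744629) 0.03878855840367376
far [0.06597264 0.06666517 0.0669935 ]
lat [-0.06582157 -0.06454118  0.06260334  0.06389778]
blk far [0.03705949 0.03728128 0.03751498] lat [np.float64(-0.028210046416882534), np.float64(0.020535132346669687)] 0.15904665837921778
t 5.42 tcp [0.6582 0.0028 0.148 ] rot [-1.800e+02 -1.000e-02  1.343e+01] j [ 17.2  23.1  -8.8  -0.  -58.1  86.2] w 0.05 F [ 0.2  0.8 -3.2]
dx 0.0030 dy -0.0026 dz 0.0730 roll 0.0040
```

Request:
step_arm([
  [0.04,0.004,-0.003,0.03,0.004],
  [0.04,0.004,-0.003,0.055,0.004],
  [0.04,0.004,-0.003,0.07,0.004],
  [0.04,0.004,-0.003,0.075,0.004],
  [0.04,0.004,-0.003,0.077,0.004],
])

```text
time_s: 6.05
tcp_pos: [0.6619, 0.0065, 0.0712]
eef_rot: [180.0, -0.0, 13.2]
contact_force: [0.6, -0.5, -3.4]
gripper_width: 0.0499
```

Request:
step_arm([
  [0.04,0,0,0.001,0],
  [0.04,0,0,0.001,0],
  [0.04,0,0,0.002,0],
  [0.04,0,0,0.002,0],
])

```text
time_s: 6.55
tcp_pos: [0.6614, 0.0065, 0.0689]
eef_rot: [-180.0, -0.0, 13.2]
contact_force: [-0.5, 0.0, -3.8]
gripper_width: 0.0498
```

Request:
step_arm([
  [0.04,0,0,0.001,0],
  [0.04,0,0,0.001,0],
])

```text
time_s: 6.8
tcp_pos: [0.6616, 0.0065, 0.0684]
eef_rot: [180.0, -0.0, 13.2]
contact_force: [-2.0, 0.3, 2.2]
gripper_width: 0.0501
```

Contact is made: the vertical force went from −3.4 to +2.2 N. I'll release and go up.

Request:
step_arm([
  [0.07,0,0,0,0],
  [0.07,0,0,0,0],
  [0.07,0,0,0,0],
  [0.07,0,0,-0.03,0],
  [0.07,0,0,-0.08,0],
])

```text
time_s: 7.42
tcp_pos: [0.6602, 0.0062, 0.1466]
eef_rot: [180.0, 0.3, 13.2]
contact_force: [1.4, 0.5, 0.7]
gripper_width: 0.0703
```

```bash
python3 plan.py 0.453 -0.129 0.15 -12
```

```text
t 7.42 tcp [0.6602 0.0062 0.1466] rot [180.     0.25  13.18] j [ 17.4  23.5  -8.4  -0.  -58.4  85.8] w 0.0703 F [1.4 0.5 0.7]
dx -0.2326 dy 0.0844 dz -0.0034 roll 0.4394
```

Request:
step_arm([
  [0.07,-0.06,0.02,-0.01,0],
  [0.07,-0.12,0.04,-0.01,0],
  [0.07,-0.18,0.065,-0.01,0],
  [0.07,-0.233,0.084,-0.01,0],
  [0.07,-0.233,0.084,-0.01,0],
])

```text
time_s: 8.05
tcp_pos: [0.4503, -0.13, 0.1582]
eef_rot: [-180.0, -0.0, 13.0]
contact_force: [1.3, 0.8, 1.1]
gripper_width: 0.07
```

Request:
step_arm([
  [0.07,0,0,0,0],
  [0.07,0,0,0,0],
])

```text
time_s: 8.3
tcp_pos: [0.4548, -0.128, 0.1579]
eef_rot: [180.0, -0.0, 13.2]
contact_force: [-0.0, -0.3, -0.8]
gripper_width: 0.0701
```

```bash
python3 - <<'E'
from look import *
look("3b",.08,(.661,.007),.07,("top","side"))
look("3p",.044,(.453,-.129),.04)
for n in ["top","side","wrist"]:
    print(n,[(d["p"],d["location"]) for d in spotter.tip_of(n,"pot_mid")[:2]])
    print(n,[(d["p"],d["location"]) for d in spotter.tip_of(n,"block_mid")[:2]])
plan(.453,-.129,.028,13.2)
E
```

```text
top 1110 mean [0.659  0.0067 0.0773] rect [659.8   6.8] [82.4 50. ] 12.9
side 315 mean [ 0.6678 -0.0086  0.0773] rect [ 6.613e+02 -2.000e-01] [85.8 44.3] 13.0
side 399 mean [ 0.4516 -0.1341  0.042 ] rect [ 453.2 -131.3] [43.8 40.8] 58.8
wrist 3036 mean [ 0.4571 -0.1293  0.0431] rect [ 455.9 -129.6] [43.  43.1] 84.6
top []
top [(0.7, [0.6658, 0.0076, 0.0591])]
side [(0.57, [0.4545, -0.1256, 0.0239])]
side [(0.9, [0.6588, 0.0075, 0.0551])]
wrist [(0.63, [0.4567, -0.1276, 0.0208])]
wrist [(0.4, [0.4577, -0.1284, 0.022])]
t 8.85 tcp [ 0.4538 -0.1284  0.1578] rot [-1.800e+02  1.000e-02  1.319e+01] j [  8.2   5.9 -31.3  -0.  -52.8  95. ] w 0.0699 F [ 0.5  0.1 -0.5]
dx -0.0009 dy 0.0004 dz 0.1298 roll -0.0001
```

View pics/top3b.png

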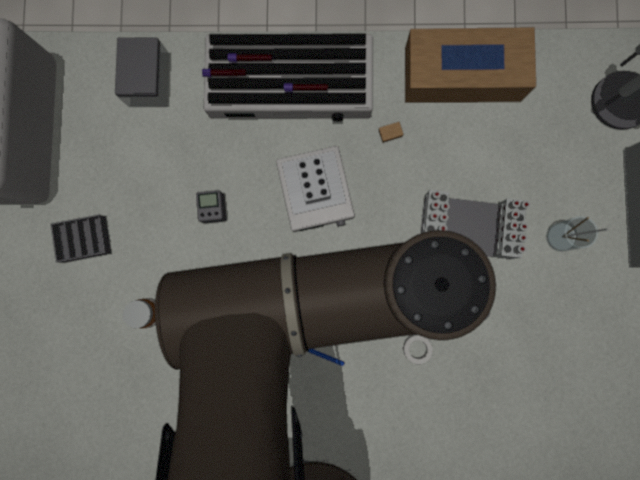

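View pics/wrist3p.png

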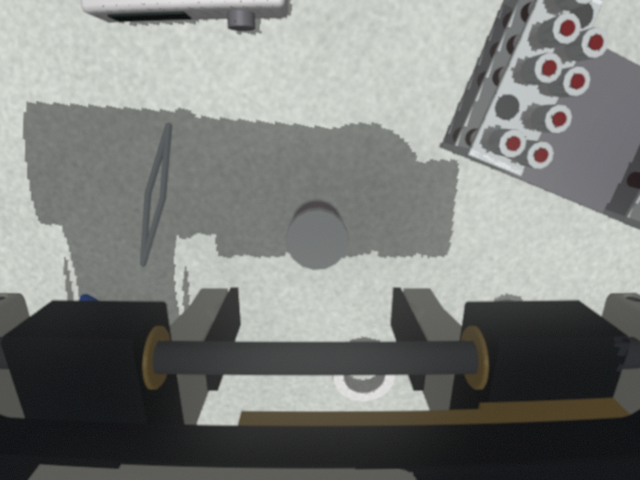

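Block sits centred on the plate at (316,180), holes up; the pot is at (317,237) in the wrist view. Going down to grip it.

Request:
step_arm([
  [0.07,0,0.001,0.05,0],
  [0.07,0,0.001,0.1,0],
  [0.07,0,0.001,0.125,0],
  [0.07,0,0.001,0.131,0],
  [0.07,0,0.001,0.131,0],
], newtons=12)

```text
time_s: 9.48
tcp_pos: [0.4543, -0.1294, 0.0271]
eef_rot: [180.0, 0.0, 13.2]
contact_force: [0.6, -0.9, -0.1]
gripper_width: 0.07
```

Request:
step_arm([
  [0.03,0,0,0,0],
  [0.03,0,0,0,0],
  [0.03,0,0,0,0],
  [0.03,0,0,0,0],
])

```text
time_s: 9.98
tcp_pos: [0.4543, -0.1294, 0.0274]
eef_rot: [180.0, -0.1, 13.2]
contact_force: [-1.0, -0.1, 6.1]
gripper_width: 0.0433
```

```bash
python3 plan.py 0.661 0.007 0.16 13.2
```

```text
t 9.97 tcp [ 0.4543 -0.1294  0.0274] rot [ 1.7999e+02 -6.0000e-02  1.3200e+01] j [  8.1  17.1 -39.6   0.  -33.2  95.1] w 0.0433 F [-1.  -0.1  6.1]
dx 0.2323 dy -0.0856 dz -0.1326 roll -0.0000
```

Request:
step_arm([
  [0.03,0,0,-0.02,0],
  [0.03,0,0,-0.06,0],
  [0.03,0,0,-0.11,0],
  [0.03,0,0,-0.133,0],
  [0.03,0,0,-0.133,0],
])

```text
time_s: 10.6
tcp_pos: [0.455, -0.1293, 0.1617]
eef_rot: [180.0, -0.2, 13.2]
contact_force: [0.4, -0.2, -1.0]
gripper_width: 0.0433
```

Request:
step_arm([
  [0.03,0.03,-0.01,0,0],
  [0.03,0.08,-0.03,0,0],
  [0.03,0.13,-0.05,0,0],
  [0.03,0.18,-0.07,0,0],
  [0.03,0.215,-0.08,0,0],
])

```text
time_s: 11.22
tcp_pos: [0.646, -0.001, 0.1576]
eef_rot: [-180.0, 0.1, 13.2]
contact_force: [-0.7, 0.2, -1.1]
gripper_width: 0.0437
```

Request:
step_arm([
  [0.03,0.017,-0.006,0,0],
  [0.03,0.017,-0.006,0,0],
  [0.03,0.017,-0.006,0,0],
  [0.03,0.017,-0.006,0,0],
])

```text
time_s: 11.72
tcp_pos: [0.6594, 0.0066, 0.1601]
eef_rot: [-180.0, -0.0, 13.2]
contact_force: [0.2, -0.8, -0.7]
gripper_width: 0.0433
```

```bash
python3 - <<'E'
from look import *
plan(.661,.007,.1085,13.2)
z=r.get_state()["tcp_pos"][2]
look("4",z+.017,(.661,.007),.03)
c=capture("wrist");W=cloud(c);b=W[...,2]
for n in ["top","side","wrist"]:
    print(n,[(d["p"],d["location"]) for d in spotter.tip_of(n,"pot_mid")[:2]],[(d["p"],d["location"]) for d in spotter.tip_of(n,"block_mid")[:2]])
E
```

```text
t 11.72 tcp [0.6594 0.0066 0.1601] rot [-179.99   -0.     13.15] j [ 17.5  22.6  -7.8  -0.  -59.5  85.7] w 0.0433 F [ 0.2 -0.8 -0.7]
dx 0.0016 dy -0.0000 dz 0.0516 roll -0.0008
top 42 mean [0.6458 0.0033 0.1734] rect [642.5   1.5] [11.  47.4] 12.9
side 272 mean [0.651  0.0086 0.1759] rect [652.1  10.2] [48.3 38.9] 54.3
wrist 7866 mean [0.6672 0.0082 0.1762] rect [661.5   5.6] [44.5 56.2] 22.5
top [(0.43, [0.658, 0.0063, 0.1588])] [(0.76, [0.6666, 0.0074, 0.0576])]
side [(0.71, [0.4072, -0.3085, 0.0496]), (0.7, [0.6593, 0.0103, 0.1542])] [(0.88, [0.6595, 0.0086, 0.0574]), (0.65, [0.6633, 0.0083, 0.0371])]
wrist [(0.76, [0.6619, 0.0082, 0.1542])] [(0.62, [0.6631, 0.0051, 0.0614]), (0.62, [0.6153, 0.2104, 0.0199])]
```

View pics/wrist4.png

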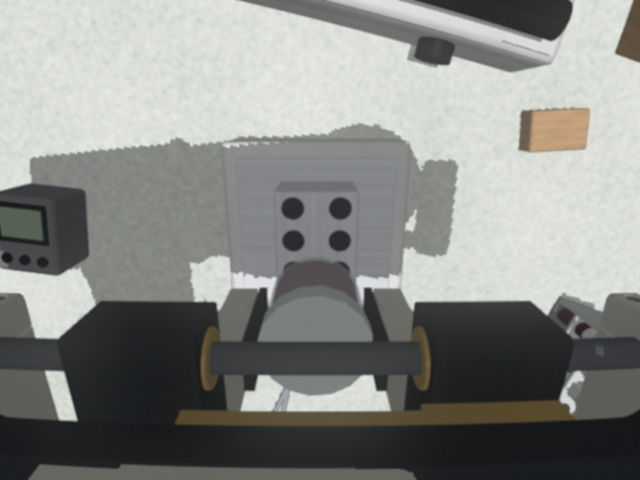

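The pot is held level above the block. Lowering.

Request:
step_arm([
  [0.03,0.0015,0,0.025,0],
  [0.03,0.0015,0,0.04,0],
  [0.03,0.0015,0,0.047,0],
  [0.03,0.0015,0,0.05,0],
  [0.03,0.0015,0,0.051,0],
])

```text
time_s: 12.85
tcp_pos: [0.662, 0.0077, 0.1091]
eef_rot: [180.0, -0.0, 13.2]
contact_force: [-0.1, 0.2, 0.0]
gripper_width: 0.0436
```

Request:
step_arm([
  [0.03,0,0,0.0005,0],
  [0.03,0,0,0.001,0],
  [0.03,0,0,0.0015,0],
  [0.03,0,0,0.0015,0],
])

```text
time_s: 13.35
tcp_pos: [0.6617, 0.0076, 0.1075]
eef_rot: [180.0, -0.0, 13.2]
contact_force: [-0.3, 0.9, -0.3]
gripper_width: 0.0433
```

Request:
step_arm([
  [0.03,0,0.001,0.0005,0],
  [0.03,0,0.001,0.001,0],
  [0.03,0,0.001,0.001,0],
])

```text
time_s: 13.72
tcp_pos: [0.6622, 0.007, 0.1074]
eef_rot: [-180.0, -0.1, 13.2]
contact_force: [-3.0, 1.9, 7.2]
gripper_width: 0.0434
```

Request:
step_arm([
  [0.065,0,0,0,0],
  [0.065,0,0,0,0],
  [0.065,0,0,0,0],
  [0.065,0,0,-0.02,0],
  [0.065,0,0,-0.06,0],
])

```text
time_s: 14.35
tcp_pos: [0.6607, 0.0063, 0.1648]
eef_rot: [-180.0, 0.3, 13.2]
contact_force: [0.9, -0.0, 0.5]
gripper_width: 0.0648
```

Request:
step_arm([
  [0.065,0,0,-0.05,0],
  [0.065,-0.02,0,-0.06,0],
  [0.065,-0.05,0,-0.06,0],
  [0.065,-0.05,0,-0.06,0],
])

```text
time_s: 14.85
tcp_pos: [0.6118, -0.0052, 0.227]
eef_rot: [-180.0, -0.0, 13.2]
contact_force: [1.3, 0.1, -0.9]
gripper_width: 0.0655
```

```bash
python3 - <<'E'
from look import *
look("5",.124,(.661,.007),.04)
plan(.408,-.310,.23,-96.6)
E
```

```text
side 245 mean [0.6579 0.0008 0.1216] rect [659.9   4. ] [45.2 41.8] 57.2
wrist 3707 mean [0.6641 0.0065 0.1233] rect [663.5   6.5] [42.7 42.8] 62.7
t 15.0 tcp [ 0.6137 -0.0047  0.2263] rot [ 1.7999e+02 -2.0000e-02  1.3190e+01] j [ 17.8  15.6  -9.1   0.  -65.4  85.4] w 0.0648 F [-0.5  0.3 -0.2]
dx -0.2699 dy 0.2503 dz -0.0037 roll 1.9163
```

View pics/wrist5.png

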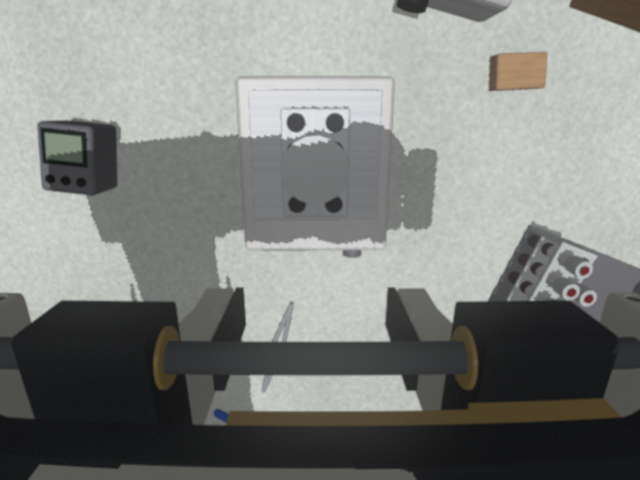

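The pot stands in the middle of the block (315,160), with two holes visible on each side. Next is the bottle.

Request:
step_arm([
  [0.065,-0.05,0.05,-0.004,0.18],
  [0.065,-0.1,0.1,-0.004,0.36],
  [0.065,-0.15,0.14,-0.004,0.54],
  [0.065,-0.2,0.18,-0.004,0.72],
  [0.065,-0.24,0.22,-0.004,0.9],
])

```text
time_s: 15.62
tcp_pos: [0.4365, -0.2639, 0.2303]
eef_rot: [180.0, -0.0, -38.7]
contact_force: [1.7, -0.7, 0.9]
gripper_width: 0.0647
```

```bash
python3 plan.py .408 -.310 .20 -96.6
```

```text
t 15.62 tcp [ 0.4365 -0.2639  0.2303] rot [ 1.800e+02 -1.000e-02 -3.868e+01] j [ -9.1   5.6 -21.1   0.  -63.3  60.4] w 0.0647 F [ 1.7 -0.7  0.9]
dx 0.0066 dy 0.0538 dz 0.0303 roll 1.0110
```

Request:
step_arm([
  [0.065,0.006,0.045,0.01,0.18],
  [0.065,0.006,0.045,0.02,0.36],
  [0.065,0.006,0.045,0.03,0.54],
  [0.065,0.006,0.045,0.03,0.72],
  [0.065,0.006,0.045,0.03,0.9],
])

```text
time_s: 16.25
tcp_pos: [0.4145, -0.3018, 0.1998]
eef_rot: [179.9, 0.0, -90.3]
contact_force: [-0.3, 0.4, 0.2]
gripper_width: 0.0649
```

Request:
step_arm([
  [0.065,0,0,0,0.111],
  [0.065,0,0,0,0.111],
  [0.065,0,0,0,0.111],
])

```text
time_s: 16.62
tcp_pos: [0.4142, -0.3016, 0.2001]
eef_rot: [180.0, 0.0, -96.2]
contact_force: [0.6, 0.2, -0.3]
gripper_width: 0.065
```

```bash
python3 - <<'E'
from look import *
look("6",.092,(.408,-.31),.03,("side","wrist"))
for n in ["side","wrist"]:
    print(n,[(d["p"],d["location"]) for d in spotter.tip_of(n,"bottle_mid")[:2]])
plan(.4085,-.310,.05,-96.6)
E
```

```text
side 163 mean [ 0.4076 -0.313   0.089 ] rect [ 408.9 -311.4] [18.2 17.6] 56.7
wrist 640 mean [ 0.4102 -0.3111  0.0905] rect [ 410.4 -310.2] [18.5 18.3] 36.5
side [(0.57, [0.4058, -0.312, 0.0452])]
wrist [(0.82, [0.4097, -0.3062, 0.0453])]
t 16.82 tcp [ 0.414  -0.3015  0.2003] rot [-180.     -0.    -96.24] j [-14.1   7.3 -23.4   0.  -59.4   7.8] w 0.065 F [-0.4  0.  -0.4]
dx 0.0091 dy 0.0046 dz 0.1503 roll 0.0062
```

View pics/wrist6.png

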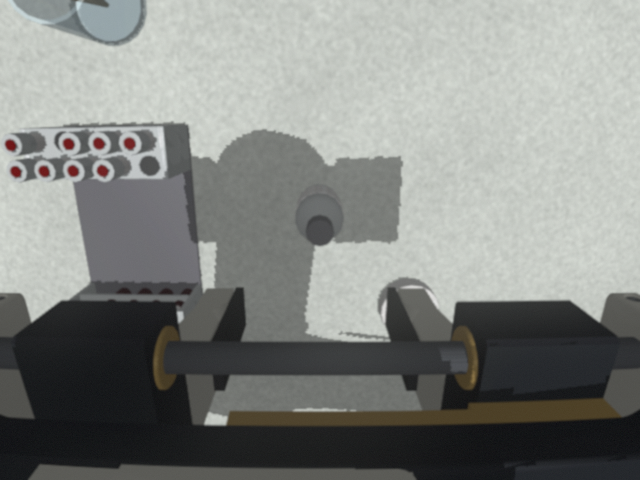

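The bottle is at (319,215) in the wrist view, clear of the racks. Going down.

Request:
step_arm([
  [0.065,0.008,0.004,0.05,0.006],
  [0.065,0.008,0.004,0.1,0.006],
  [0.065,0.008,0.004,0.14,0.006],
  [0.065,0.008,0.004,0.149,0.006],
  [0.065,0.008,0.004,0.149,0.006],
], newtons=12)

```text
time_s: 17.45
tcp_pos: [0.4095, -0.3092, 0.0517]
eef_rot: [180.0, -0.0, -96.6]
contact_force: [0.4, 0.0, 1.4]
gripper_width: 0.065
```

Request:
step_arm([
  [0.025,0,0,0,0],
  [0.025,0,0,0,0],
  [0.025,0,0,0,0],
  [0.025,0,0,0,0],
])

```text
time_s: 17.95
tcp_pos: [0.4096, -0.3092, 0.052]
eef_rot: [-179.9, -0.0, -96.6]
contact_force: [-0.4, 0.3, 4.3]
gripper_width: 0.0372
```

```bash
python3 plan.py .579 -.306 .20 -96.6
```

```text
t 17.95 tcp [ 0.4096 -0.3092  0.052 ] rot [-1.7992e+02 -2.0000e-02 -9.6630e+01] j [-15.1  17.8 -33.2   0.  -38.9   8.4] w 0.0372 F [-0.4  0.3  4.3]
dx -0.0227 dy -0.1679 dz -0.1480 roll -0.0006
```

Request:
step_arm([
  [0.025,0,0,-0.02,0],
  [0.025,0,0,-0.06,0],
  [0.025,0,0,-0.11,0],
  [0.025,0,0,-0.14,0],
  [0.025,0,0,-0.148,0],
])

```text
time_s: 18.58
tcp_pos: [0.4098, -0.3092, 0.2012]
eef_rot: [-179.8, -0.0, -96.6]
contact_force: [0.1, -0.5, -0.7]
gripper_width: 0.0374
```

Request:
step_arm([
  [0.025,-0.003,-0.03,0,0],
  [0.025,-0.01,-0.08,0,0],
  [0.025,-0.017,-0.13,0,0],
  [0.025,-0.021,-0.16,0,0],
  [0.025,-0.023,-0.168,0,0],
])

```text
time_s: 19.2
tcp_pos: [0.5794, -0.305, 0.1965]
eef_rot: [179.8, 0.0, -96.6]
contact_force: [-0.5, -0.6, -0.4]
gripper_width: 0.0374
```

Request:
step_arm([
  [0.025,0,0,0,0],
  [0.025,0,0,0,0],
])

```text
time_s: 19.45
tcp_pos: [0.5775, -0.3056, 0.1989]
eef_rot: [179.9, 0.0, -96.7]
contact_force: [-0.7, -0.1, -1.7]
gripper_width: 0.0376
```

```bash
python3 - <<'E'
from look import *
plan(.579,-.306,.057,-96.6)
look("7",.06,(.579,-.305),.13,tol=.03)
for n in ["top","side","wrist"]:
    print(n,[(d["p"],d["location"]) for d in spotter.tip_of(n,"bottle_mid")[:2]],[(d["p"],d["location"]) for d in spotter.tip_of(n,"rack_gap")[:2]])
# original top: inner faces of racks
W=np.load("top0.npz")["W"]
th=np.radians(-6.6);ex=np.array([np.cos(th),np.sin(th)]);ey=np.array([-ex[1],ex[0]])
q=W[...,:2]-[.579,-.306];a=q@ex;e=q@ey;b=W[...,2]
for lo,hi in [(-.045,-.02),(-.02,.02),(.02,.045)]:
    k=(a>lo)&(a<hi)&(abs(e)<.11)&(b>.03);print("L",e[k&(e>0)].min(),"R",e[k&(e<0)].max())
k=(abs(e)<.04)&(abs(a)<.09)
for v in np.arange(-.07,.071,.004):
    kk=k&(abs(a-v)<.002);print(round(v,3),round(float(np.nanmedian(b[kk])),4),end="; ")
E
```

```text
t 19.45 tcp [ 0.5775 -0.3056  0.1989] rot [ 1.7995e+02  2.0000e-02 -9.6670e+01] j [-10.8  20.3  -5.9  -0.  -63.8   4.2] w 0.0376 F [-0.7 -0.1 -1.7]
dx 0.0003 dy -0.0015 dz 0.1419 roll -0.0012
top 124 mean [ 0.539  -0.3764  0.0627] rect [ 556.8 -381.4] [33.6 61.2] 73.9
side 5031 mean [ 0.5696 -0.3252  0.0619] rect [ 578.7 -305.7] [189.4 112.9] 83.7
wrist 8617 mean [ 0.5712 -0.3782  0.0691] rect [ 578.1 -320.9] [155.1 110.6] 83.4
top [(0.61, [0.6621, 0.0072, 0.1024])] [(0.98, [0.5752, -0.3058, 0.0055])]
side [(0.97, [0.5726, -0.3049, 0.1958])] [(0.83, [0.5762, -0.308, 0.0028])]
wrist [(0.57, [0.5776, -0.3045, 0.1972])] [(0.64, [0.5809, -0.3074, 0.0062])]
L 0.05680320693290385 R -0.053987087248767864
L 0.05691024807544174 R -0.05322057030726913
L 0.05700475466310915 R -0.05293894159510486
-0.07 -0.0029; -0.066 -0.0024; -0.062 -0.0029; -0.058 -0.0021; -0.054 0.001; -0.05 0.0011; -0.046 0.0013; -0.042 0.0013; -0.038 0.0016; -0.034 0.0016; -0.03 0.0011; -0.026 0.001; -0.022 0.001; -0.018 0.0013; -0.014 0.0012; -0.01 0.001; -0.006 0.0018; -0.002 0.0011; 0.002 0.0016; 0.006 0.0012; 0.01 0.0017; 0.014 0.0015; 0.018 0.0015; 0.022 0.0016; 0.026 0.0011; 0.03 0.0014; 0.034 0.0013; 0.038 0.0012; 0.042 0.0017; 0.046 0.0016; 0.05 0.0014; 0.054 0.0007; 0.058 -0.0028; 0.062 -0.0029; 0.066 -0.0026; 0.07 -0.0023;
```

View pics/wrist7.png

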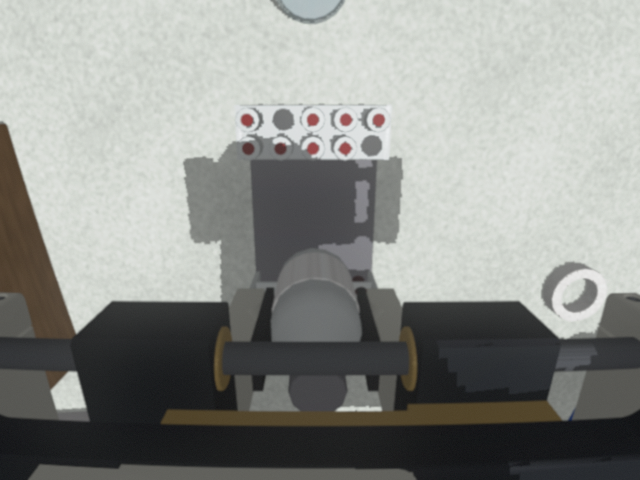

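View pics/side7.png

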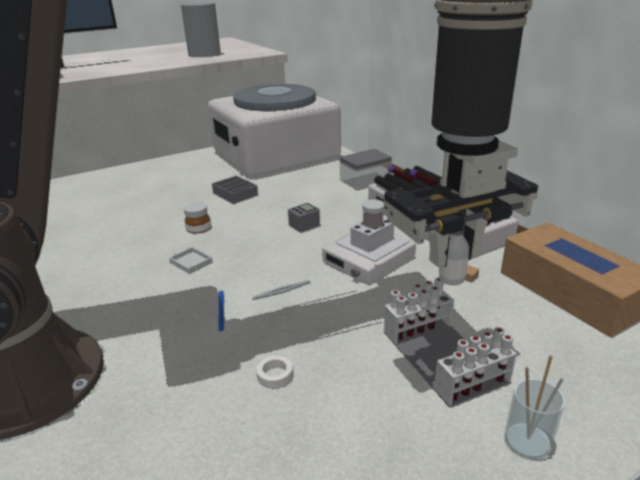

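The bottle hangs upright over the gap, with jaws along the racks. Lowering.

Request:
step_arm([
  [0.025,0,-0.0015,0.04,0],
  [0.025,0,-0.0015,0.09,0],
  [0.025,0,-0.0015,0.125,0],
  [0.025,0,-0.0015,0.138,0],
  [0.025,0,-0.0015,0.14,0],
])

```text
time_s: 20.52
tcp_pos: [0.5802, -0.3059, 0.0592]
eef_rot: [180.0, -0.0, -96.6]
contact_force: [0.6, -0.3, -0.8]
gripper_width: 0.0375
```

Request:
step_arm([
  [0.025,0,0,0.001,0],
  [0.025,0,0,0.0015,0],
  [0.025,0,0,0.002,0],
  [0.025,0,0,0.002,0],
])

```text
time_s: 21.02
tcp_pos: [0.5803, -0.3058, 0.0578]
eef_rot: [-180.0, -0.0, -96.6]
contact_force: [0.4, 0.0, -2.0]
gripper_width: 0.0374
```

Request:
step_arm([
  [0.025,0,0.001,0.0005,0],
  [0.025,0,0.001,0.001,0],
  [0.025,0,0.001,0.0015,0],
  [0.025,0,0.001,0.0015,0],
])

```text
time_s: 21.52
tcp_pos: [0.5791, -0.3057, 0.056]
eef_rot: [180.0, -0.0, -96.6]
contact_force: [-1.8, 0.8, 2.4]
gripper_width: 0.0375
```

Request:
step_arm([
  [0.025,0,0,0.0005,0],
  [0.06,0,0,0.0005,0],
  [0.06,0,0,0,0],
  [0.06,0,0,0,0],
  [0.06,0,0,0,0],
])

```text
time_s: 22.15
tcp_pos: [0.5791, -0.3056, 0.0557]
eef_rot: [180.0, 0.0, -96.6]
contact_force: [-1.1, 0.1, -0.7]
gripper_width: 0.0599
```

Request:
step_arm([
  [0.06,0,0,-0.03,0],
  [0.06,0,0,-0.08,0],
  [0.06,0,0,-0.13,0],
  [0.06,0,0,-0.18,0],
  [0.06,0,0,-0.18,0],
])

```text
time_s: 22.78
tcp_pos: [0.5812, -0.3065, 0.2411]
eef_rot: [-179.5, -0.1, -96.6]
contact_force: [0.3, -0.8, -0.7]
gripper_width: 0.0603
```

```bash
python3 - <<'E'
from look import *
look("8",.096,(.579,-.305),.03)
for n in ["side","wrist"]:
    print(n,[(d["p"],d["location"]) for d in spotter.tip_of(n,"bottle_mid")[:2]])
plan(.399,.343,.20,-84)
E
```

```text
top 40 mean [ 0.5789 -0.3085  0.093 ] rect [ 577.8 -309.6] [ 8.8 19.9] 89.9
side 135 mean [ 0.5757 -0.3091  0.0928] rect [ 577.8 -307.4] [18.7 18.3] 13.8
wrist 512 mean [ 0.5793 -0.3076  0.0944] rect [ 579.4 -306.8] [18.4 18.2] 9.2
side [(0.72, [0.5756, -0.3047, 0.0501])]
wrist [(0.94, [0.5802, -0.3056, 0.0506])]
t 23.02 tcp [ 0.5785 -0.3054  0.2343] rot [ 1.7986e+02  3.0000e-02 -9.6650e+01] j [-10.8  19.1  -3.   -0.  -68.1   4.1] w 0.06 F [0.2 0.7 0. ]
dx -0.6232 dy 0.2534 dz 0.0343 roll -0.2208
```

View pics/wrist8.png

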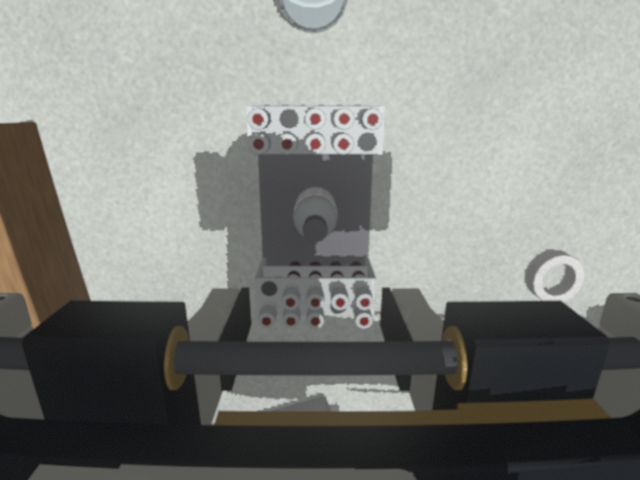

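The bottle stands in the middle of the gap at (315,213). On to the jar.

Request:
step_arm([
  [0.0876,-0.06,0.025,0,-0.05],
  [0.0876,-0.12,0.05,0,-0.1],
  [0.0876,-0.18,0.075,0,-0.15],
  [0.0876,-0.24,0.1,0,-0.2],
  [0.0876,-0.3,0.122,0,-0.22],
])

```text
time_s: 23.65
tcp_pos: [0.4942, -0.0031, 0.2349]
eef_rot: [179.9, -0.0, -84.0]
contact_force: [2.3, 0.7, -0.6]
gripper_width: 0.0873
```

```bash
python3 plan.py .399 .343 .20 -84
```

```text
t 23.65 tcp [ 0.4942 -0.0031  0.2349] rot [ 1.7992e+02 -3.0000e-02 -8.3990e+01] j [ 22.5   3.8 -22.4   0.  -63.8 -16.5] w 0.0873 F [ 2.3  0.7 -0.6]
dx -0.3542 dy 0.0584 dz 0.0349 roll 0.0001
```

Request:
step_arm([
  [0.0876,-0.06,0.01,0.01,0],
  [0.0876,-0.12,0.02,0.02,0],
  [0.0876,-0.18,0.03,0.03,0],
  [0.0876,-0.24,0.04,0.03,0],
  [0.0876,-0.3,0.05,0.03,0],
])

```text
time_s: 24.28
tcp_pos: [0.4133, 0.2901, 0.2049]
eef_rot: [179.9, -0.1, -84.0]
contact_force: [1.6, 0.4, -0.2]
gripper_width: 0.0876
```

Request:
step_arm([
  [0.0876,0,0,0,0],
  [0.0876,0,0,0,0],
])

```text
time_s: 24.52
tcp_pos: [0.414, 0.2882, 0.2048]
eef_rot: [179.9, -0.1, -84.0]
contact_force: [-0.3, -0.4, 0.2]
gripper_width: 0.0876
```

```bash
python3 - <<'E'
from look import *
look("9",.056,(.399,.343),.04)
for n in ["side","wrist"]:
    print(n,[(d["p"],d["location"]) for d in spotter.tip_of(n,"jar_mid")[:2]])
plan(.3995,.343,.032,-84)
E
```

```text
top 318 mean [0.4007 0.3355 0.0532] rect [400.4 336.3] [49.6 39.9] 5.6
side 250 mean [0.3988 0.3359 0.0535] rect [400.2 340.7] [52.4 54.7] 24.0
wrist 3034 mean [0.4011 0.3416 0.0548] rect [401.  343.5] [52.5 52.6] 57.1
side [(0.95, [0.4005, 0.3462, 0.0257])]
wrist [(0.96, [0.4049, 0.3436, 0.0308]), (0.71, [0.613, 0.2111, 0.021])]
t 24.77 tcp [0.4149 0.2875 0.2058] rot [180.    -0.   -84.13] j [ 57.1   6.3 -23.8   0.  -60.  -51.2] w 0.0879 F [ 0.6 -0.   0.5]
dx -0.0568 dy 0.0096 dz 0.1738 roll -0.0023
```

View pics/wrist9.png

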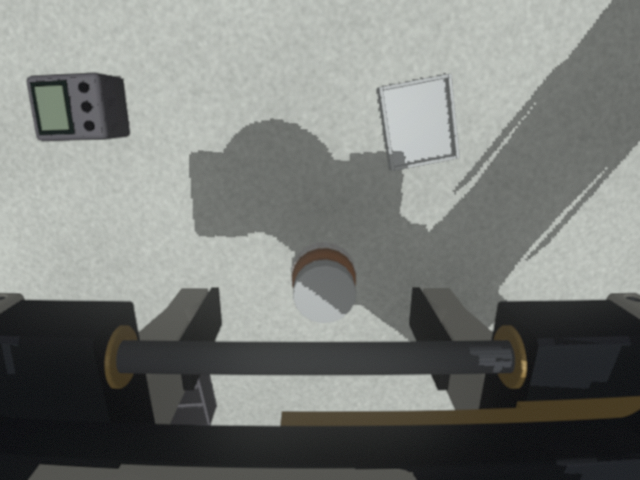

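Request:
step_arm([
  [0.0876,-0.0575,0.009,0,-0.002],
  [0.0876,-0.0575,0.009,0.03,-0.002],
  [0.0876,-0.0575,0.009,0.09,-0.002],
  [0.0876,-0.0575,0.009,0.1,-0.002],
  [0.0876,-0.0575,0.009,0.1,-0.002],
], newtons=20)

```text
time_s: 25.4
tcp_pos: [0.4002, 0.3446, 0.1064]
eef_rot: [-180.0, -0.0, -83.9]
contact_force: [0.4, -0.2, 0.7]
gripper_width: 0.0875
```

```bash
python3 plan.py .400 .344 .032 -84
```

```text
t 25.4 tcp [0.4002 0.3446 0.1064] rot [-1.800e+02 -5.000e-02 -8.395e+01] j [ 62.1  14.7 -28.2   0.  -47.2 -56. ] w 0.0875 F [ 0.4 -0.2  0.7]
dx 0.0006 dy 0.0002 dz 0.0744 roll 0.0009
```

Request:
step_arm([
  [0.0876,0.0005,0,0.03,0],
  [0.0876,0.0005,0,0.06,0],
  [0.0876,0.0005,0,0.074,0],
  [0.0876,0.0005,0,0.075,0],
  [0.0876,0.0005,0,0.075,0],
])

```text
time_s: 26.02
tcp_pos: [0.4003, 0.3452, 0.0321]
eef_rot: [-179.9, 0.1, -83.9]
contact_force: [-0.1, 0.2, -0.6]
gripper_width: 0.0879
```

Request:
step_arm([
  [0.045,0,0,0,0],
  [0.045,0,0,0,0],
  [0.045,0,0,0,0],
  [0.045,0,0,0,0],
])

```text
time_s: 26.52
tcp_pos: [0.3998, 0.3446, 0.0311]
eef_rot: [-180.0, 0.0, -83.9]
contact_force: [-0.6, 0.2, 3.0]
gripper_width: 0.0596
```

```bash
python3 plan.py .604 .298 .20 -84
```

```text
t 26.52 tcp [0.3998 0.3446 0.0311] rot [-1.7998e+02  2.0000e-02 -8.3920e+01] j [ 62.1  20.8 -32.4   0.  -36.8 -56. ] w 0.0596 F [-0.6  0.2  3. ]
dx 0.0679 dy -0.1981 dz -0.1689 roll 0.0015
```

Request:
step_arm([
  [0.045,0,0,-0.02,0],
  [0.045,0,0,-0.06,0],
  [0.045,0,0,-0.1,0],
  [0.045,0,0,-0.125,0],
  [0.045,0,0,-0.13,0],
])

```text
time_s: 27.15
tcp_pos: [0.3998, 0.3448, 0.162]
eef_rot: [-179.9, 0.1, -83.9]
contact_force: [0.0, 0.8, -3.4]
gripper_width: 0.0595
```

Request:
step_arm([
  [0.045,0.01,-0.03,0,0],
  [0.045,0.03,-0.08,0,0],
  [0.045,0.045,-0.13,0,0],
  [0.045,0.06,-0.175,0,0],
  [0.045,0.068,-0.198,0,0],
])

```text
time_s: 27.78
tcp_pos: [0.605, 0.2962, 0.1577]
eef_rot: [179.8, -0.1, -84.0]
contact_force: [-0.5, 0.4, -3.3]
gripper_width: 0.0596
```

Request:
step_arm([
  [0.045,0,0,0,0],
  [0.045,0,0,0,0],
])

```text
time_s: 28.02
tcp_pos: [0.6027, 0.2973, 0.159]
eef_rot: [179.9, -0.1, -84.0]
contact_force: [-0.9, -0.0, -2.1]
gripper_width: 0.0595
```

```bash
python3 - <<'E'
from look import *
plan(.604,.298,.032,-84)
look("10",.045,(.613,.213),.06)
for n in ["top","side","wrist"]:
    print(n,[(d["p"],d["location"]) for d in spotter.tip_of(n,"jar_mid")[:2]],[(d["p"],d["location"]) for d in spotter.tip_of(n,"timer_mid")[:2]])
E
```

```text
t 28.02 tcp [0.6027 0.2973 0.159 ] rot [ 1.7985e+02 -7.0000e-02 -8.3950e+01] j [ 42.8  23.8  -6.   -0.  -60.3 -36.8] w 0.0595 F [-0.9 -0.  -2.1]
dx -0.0006 dy -0.0014 dz 0.1270 roll 0.0009
top 775 mean [0.6125 0.2131 0.0425] rect [613.4 214. ] [62.5 50.4] 6.0
side 329 mean [0.6092 0.2061 0.0425] rect [611.4 211.7] [60.  53.9] 5.1
wrist 7395 mean [0.6153 0.2135 0.0445] rect [615.3 214.2] [60.1 50.2] 6.1
top [(0.78, [0.5995, 0.2953, 0.1544])] [(0.94, [0.6219, 0.2181, 0.0228]), (0.6, [0.6592, 0.0138, 0.039])]
side [(0.81, [0.6037, 0.2986, 0.1558])] [(0.71, [0.6137, 0.2159, 0.0253])]
wrist [] [(0.58, [0.6156, 0.2107, 0.025])]
```

View pics/wrist10.png

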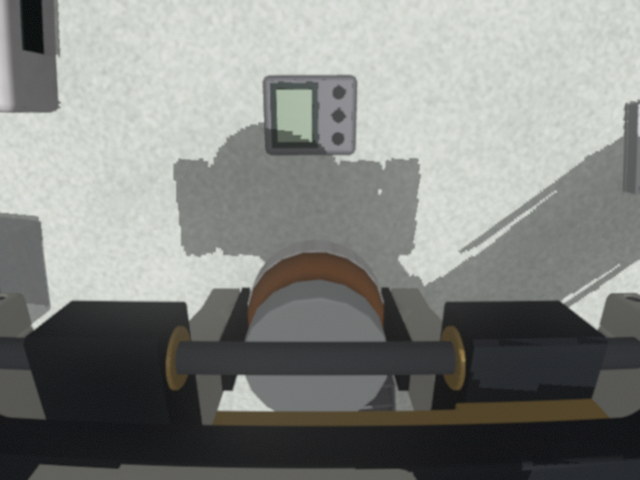

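The timer sits square in the view at (310,115). Target for the jar axis is (0.605, 0.2985). Lowering.

Request:
step_arm([
  [0.045,-0.001,-0.002,0.04,0],
  [0.045,-0.001,-0.002,0.08,0],
  [0.045,-0.001,-0.002,0.11,0],
  [0.045,-0.001,-0.002,0.122,0],
  [0.045,-0.001,-0.002,0.124,0],
])

```text
time_s: 29.1
tcp_pos: [0.6057, 0.2989, 0.0366]
eef_rot: [180.0, -0.0, -83.9]
contact_force: [-0.9, -1.0, -2.4]
gripper_width: 0.0592
```

Request:
step_arm([
  [0.045,0,0,0.001,0],
  [0.045,0,0,0.0015,0],
  [0.045,0,0,0.002,0],
  [0.045,0,0,0.002,0],
])

```text
time_s: 29.6
tcp_pos: [0.6057, 0.299, 0.0352]
eef_rot: [-180.0, 0.0, -83.9]
contact_force: [0.0, 0.9, -2.3]
gripper_width: 0.0593
```

Request:
step_arm([
  [0.045,0,0.0005,0.001,0],
  [0.045,0,0.0005,0.002,0],
  [0.045,0,0.0005,0.003,0],
  [0.045,0,0.0005,0.0035,0],
  [0.045,0,0.0005,0.0035,0],
])

```text
time_s: 30.22
tcp_pos: [0.6051, 0.2988, 0.0313]
eef_rot: [180.0, -0.0, -83.9]
contact_force: [-0.7, 0.4, -2.7]
gripper_width: 0.0595
```

Request:
step_arm([
  [0.045,0,0,0.0005,0],
  [0.045,0,0,0.001,0],
  [0.045,0,0,0.001,0],
])

```text
time_s: 30.6
tcp_pos: [0.6051, 0.2988, 0.0311]
eef_rot: [-180.0, 0.0, -83.9]
contact_force: [-2.9, -2.0, 4.4]
gripper_width: 0.0591
```

Contact. Release, and back off straight up.

Request:
step_arm([
  [0.0876,0,0,0,0],
  [0.0876,0,0,0,0],
  [0.0876,0,0,0,0],
  [0.0876,0,0,0,0],
  [0.0876,0,0,-0.02,0],
])

```text
time_s: 31.22
tcp_pos: [0.6041, 0.2981, 0.0487]
eef_rot: [179.8, -0.1, -83.9]
contact_force: [1.2, -1.0, 0.1]
gripper_width: 0.0875
```

Request:
step_arm([
  [0.0876,0,0,-0.05,0],
  [0.0876,0,0,-0.1,0],
  [0.0876,0,0,-0.15,0],
  [0.0876,0,0,-0.17,0],
  [0.0876,-0.05,0,-0.17,0],
])

```text
time_s: 31.85
tcp_pos: [0.6013, 0.3474, 0.224]
eef_rot: [-179.8, 0.2, -84.1]
contact_force: [0.4, 0.5, -0.4]
gripper_width: 0.0877
```

Request:
step_arm([
  [0.0876,-0.05,0.05,0,0],
  [0.0876,-0.1,0.1,0,0],
  [0.0876,-0.15,0.15,0,0],
  [0.0876,-0.2,0.2,0,0],
  [0.0876,-0.2,0.2,0,0],
])

```text
time_s: 32.48
tcp_pos: [0.3773, 0.528, 0.2204]
eef_rot: [-180.0, 0.0, -83.8]
contact_force: [0.7, -0.5, 0.0]
gripper_width: 0.0876
```

```bash
python3 - <<'E'
from look import *
look("11",.056,(.605,.298),.04,("top","side"))
look("12",.045,(.613,.213),.05,("top","side"),tol=.006)
look("13",.096,(.579,-.305),.03,("top","side"))
look("14",.124,(.661,.007),.03,("top","side"))
look("15",.08,(.661,.007),.06,("top","side"))
print(r.get_state()["time_s"],r.get_state()["contact_force"],r.get_state()["tcp_pos"])
E
```

```text
top 583 mean [0.6034 0.2971 0.0532] rect [604.2 297.9] [52.6 52. ] 49.0
side 219 mean [0.6005 0.2918 0.0534] rect [602.3 295.6] [55.1 53.5] 27.3
top 728 mean [0.6132 0.2136 0.0427] rect [613.1 213.4] [61.9 50.8] 5.9
side 277 mean [0.6093 0.2082 0.0436] rect [611.3 213.6] [62.7 54.9] 9.1
top 100 mean [ 0.5775 -0.3054  0.0929] rect [ 578.  -305.5] [19.8 18.2] 22.3
side 134 mean [ 0.5759 -0.309   0.0928] rect [ 576.9 -307.4] [18.8 17.8] 69.2
top 469 mean [0.6607 0.0071 0.1211] rect [661.3   7.5] [44.3 42.8] 18.2
side 248 mean [0.6579 0.001  0.1215] rect [660.8   5.2] [44.9 41.6] 53.6
top 595 mean [0.6506 0.0049 0.0776] rect [660.3   6.9] [83.4 50. ] 12.9
side 488 mean [ 0.6496 -0.0068  0.0785] rect [660.3   4.2] [84.2 52.6] 12.2
32.975 [-0.28962268  0.0541638  -0.0546497 ] [0.38061042 0.5256015  0.22028138]
```

View pics/top15.png

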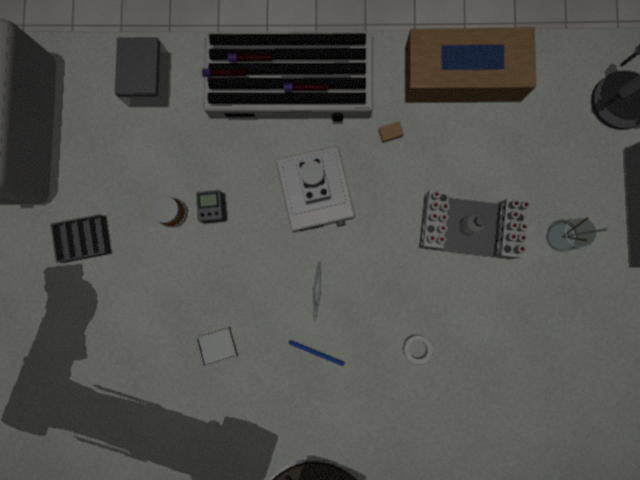

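View pics/side15.png

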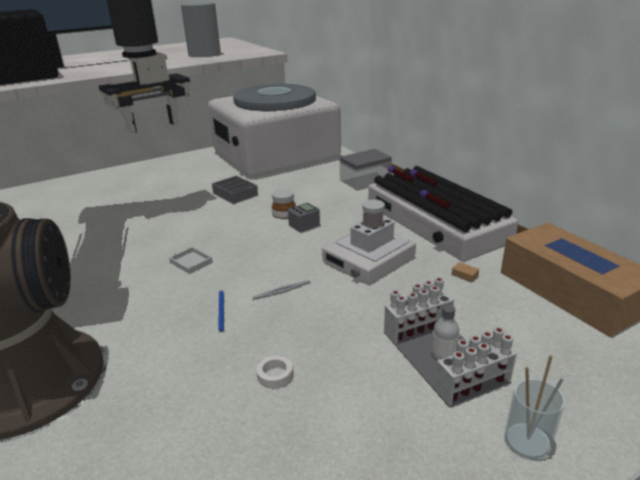

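Everything stands in place: pot on block at (313,172), bottle in the gap at (473,224), jar left of the timer at (172,212). Handing in.

```bash
python3 -c "
from plant import workorder
print(workorder.close_job())"
```

```text
the job is handed in; nothing more can be done
None
```

I did the job in the order asked and handed it in at about 33 s on the robot's clock. The block went on the cold plate first, then the pot on the block, then the bottle in the rack gap and the jar beside the timer. All four stood upright by themselves in the last pictures, with the arm clear and no contact force.

| Item | Last check (top camera) |
|---|---|
| Block | Holes up, about 0.5 mm from the middle of the metal top |
| Pot | Upright, about 1 mm from the block's middle |
| Bottle | Upright, about 1–1.5 mm from the middle of the gap |
| Jar | 85.0 mm from the timer's middle, in line with its left side, so about 30 mm clear |

**Disagreement:** the side camera usually put things 1–3 mm lower in y than the top camera, within the two cameras' stated 2 mm calibration. For the jar and timer it agreed less well, giving a spacing of about 82 mm. Most of that gap comes from it seeing only part of the timer's top.

**Block grasp:** when I first gripped the block, the fingers shifted it about 4 mm sideways. I corrected for that when placing it. I saw no other failed checks.

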